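# Level the office shelf with its screw foot

## Task

The low shelf in front of you is out of level: lay the spirit level lengthwise on its board and let go of it, then turn the orange knob of the shelf's screw foot until the bubble stands between the two lines of the vial. Then press down firmly with the fingertips on the rubber grip in the middle of the level, so that it sits hard on the shelf with the bubble still between its lines, and finish while holding that press: do not lift off. Leave the tin and the jar on the shelf, and everything else on the desk, where they are.

Things in the scene. Friction and masses are not known exactly. Their poses are not given: they have to be found in the camera images.
- level_mid (a point): Centre (half-way up) of the loose spirit level: a red bar 240 mm long (its own x), 24 mm wide (y), 40 mm high (z up), 0.35 kg, standing on its 24 mm wide edge on the desk to the left of the shelf. A black rubber grip, 46 mm long, is round its middle; the vial is let into its top edge beside the grip, towards its +x end.
- level: The same spirit level; its origin is at the centre of its underside, 20 mm below level_mid, same axes.
- vial (a point): Middle of the green-yellow vial of the spirit level, half-way between its two black lines: 64 mm from level_mid along the level's +x and 10 mm above it; x runs along the vial. The vial is 66 mm long; the lines stand 12.8 mm to either side of its middle.
- bubble (a point): Centre of the bubble, a pale slug 18 mm long that slides along the vial (x of vial), up to 22 mm either way. It goes towards the higher end, 1.5 mm for each milliradian of slope along the level, and takes about a second and a half to come to rest. It stands between the lines when within 3 mm of vial.
- shelf_top (a point): Centre of the top face of the low shelf's wooden board, 70 mm above the desk; the board is 220 mm deep (x) and 340 mm long (y), z up. The tin and the jar stand on the half of the board with +x, near its +y end; the half with -x is clear.
- shelf: The board with its steel frame and arm; origin on the desk under shelf_top. It rests on two fixed feet near its +y end and one screw foot on the arm beyond its -y end, 365 mm from them, and tilts about the fixed feet.
- knob (a point): Centre of the orange round hand knob on top of the screw foot, on its vertical axis, 225 mm from the middle of the board along its -y. The knob is 44 mm across and 30 mm high, from 75 to 105 mm above the desk; it stays at this height. Below it a 12 mm steel stud runs down through the arm, whose top is 44 mm above the desk.
- foot: The screw foot with its knob; origin on the desk on its axis. Clockwise (seen from above) it raises the shelf's end 8 mm a turn, moving the bubble 5 mm per radian towards the knob's end of the shelf; anticlockwise lowers it. It turns stiffly (0.1 N m) and stays where it is left. At the start that end is too low: it takes up to half a turn.
- tin: Food tin, 67 mm across, 95 mm high, standing on the shelf; origin at the centre of its underside. To be left alone.
- honey_jar: Small amber jar with a yellow lid, 48 mm across, 68 mm high, standing on the shelf; origin at the centre of its underside. To be left alone.
- mug: Blue mug, 76 mm across, 92 mm high, on the desk; origin at the centre of its underside. To be left alone.
- tape_measure: Yellow tape measure, 62 x 34 x 58 mm, on the desk; origin at the centre of its underside. To be left alone.
- tissue_box: White and blue box, 110 x 80 x 55 mm, on the desk behind the shelf; origin at the centre of its underside. To be left alone.
- blue_carton: Dark blue and yellow carton, 100 x 75 x 70 mm, on the desk; origin at the centre of its underside. To be left alone.
There are look-alikes about, which are no part of the job. Several things look just like the level: the one meant starts nearest to the robot's base.

How it is judged:
On the way, in this order (a step that is already met when the one before it is completed fails the run):
1. the spirit level lies lengthwise on the board, let go and at rest (z of level_mid in the frame of shelf_top between 0.015 and 0.025 m and x of level_mid in the frame of shelf_top between -0.1 and 0.1 m and y of level_mid in the frame of shelf_top between -0.07 and 0.07 m and angle between the x axis of level_mid and the y axis of shelf_top, either way round below 0.15 rad and angle between level_mid's own z axis and vertical below 0.05 rad and contact force between level and the fingers below 0.3 N and linear speed of level below 0.02 m/s), for 0.5 s.
2. the shelf has been levelled with the screw foot: the bubble stands between its lines, the level lying on the board untouched (z of level_mid in the frame of shelf_top between 0.015 and 0.025 m and x of level_mid in the frame of shelf_top between -0.1 and 0.1 m and y of level_mid in the frame of shelf_top between -0.07 and 0.07 m and angle between the x axis of level_mid and the y axis of shelf_top, either way round below 0.15 rad and angle between level_mid's own z axis and vertical below 0.05 rad and contact force between level and the fingers below 0.3 N and x of bubble in the frame of vial between -0.003 and 0.003 m and angle between shelf_top's own z axis and vertical below 0.0025 rad), for 0.3 s.
At the end, for the whole second after the job is handed in: Holding: fingers press the level with over 3 N and it bears on the board with over 6 N (weight 3.5 N). It lies at rest lengthwise on the board (within 0.15 rad; middle within 70 mm lengthwise, 100 mm across). Bubble within 3 mm of mid-vial, board slope under 2.5 mrad (z of level_mid in the frame of shelf_top between 0.015 and 0.025 m and x of level_mid in the frame of shelf_top between -0.1 and 0.1 m and y of level_mid in the frame of shelf_top between -0.07 and 0.07 m and angle between the x axis of level_mid and the y axis of shelf_top, either way round below 0.15 rad and angle between level_mid's own z axis and vertical below 0.05 rad and x of bubble in the frame of vial between -0.003 and 0.003 m and angle between shelf_top's own z axis and vertical below 0.0025 rad and contact force between level and the fingers above 3 N and contact force between level and shelf above 6 N and linear speed of level below 0.02 m/s); the arm keeps its last pose, push and grip.
It fails at once if the tin or the jar on the shelf is pushed more than 30 mm away or tipped over (distance of any of tin, honey_jar from where it was at the start of the episode above 0.03 m or angle between any of tin, honey_jar's own z axis and vertical above 0.5 rad).
It fails at once if the mug, tape measure, box or carton on the desk is pushed more than 30 mm away or tipped over (distance of any of mug, tape_measure, tissue_box, blue_carton from where it was at the start of the episode above 0.03 m or angle between any of mug, tape_measure, tissue_box, blue_carton's own z axis and vertical above 0.5 rad).
It also fails if it takes over 72 s, if anything falls off the work surface, if the arm or the gripper's body presses on something with over 40 N, if the wrist force passes 120 N, or if a joint passes its speed limit or range.

## Robot

A 7-joint arm with a two-finger parallel gripper is mounted at the origin on the work surface. World frame = base frame: x ahead of the robot, y to its left, z up, the work surface at z = 0. Lengths are in m, angles in rad, forces in N, time in s.
With the tool pointing down it reaches from about 0.4 to 0.875 m from the base axis. Payload 19.3 kg.
Tool frame: the origin (TCP) lies at the very end of the fingers, on their centre line; the grasp point (between the pads) lies 19 mm behind it; z points along the fingers, y is the line along which they close (so a half turn about z gives the same grasp; the last joint's range is limited). The gripper opens to 85 mm and grips with 20 to 120 N. Pads are 22 mm wide; open, the fingers measure 114 mm over their backs; the gripper's body (76 mm by 85 mm) begins 54 mm behind the grasp point. The pads swing forward as they close: fully open they stand 13 mm farther back than shut.
Start: joints at [-1.21, 0.521, -0.036, 1.599, 0.021, 1.021, -0.113], TCP at [0.261, 0.568, 0.231] pointing down, gripper open.
Joint ranges: [-2.91, 2.91], [-0.3, 2.13], [-1.5, 1.42], [0.17, 2.43], [-1.26, 4.41], [0.16, 1.93], [-2.52, 2.52]. Speed limits (rad/s): [1.89, 1.89, 2.39, 2.39, 3.01, 3.01, 3.01].

## Interface

Orientations are given as [roll, pitch, yaw] about the fixed x, y, z axes, in that order (R = Rz(yaw) Ry(pitch) Rx(roll)).
In Python, from workcell import bot gives the robot as it stands.
- The arm moves only by the tool jog_arm, never from a script. Its argument "motion" is a list of rows, each a list of 5 numbers: the shift along the tool's x, y, z scaled (see below), then the turn about the tool's z scaled (see below), then the opening, from 0 (shut) to 1 (fully open). A call has 1 to 12 rows; each row shifts and turns the commanded pose from where the row before left it, along the tool's axes as they then stand; what a row does not reach is not made up. The controller multiplies each number of a shift by 30 mm and each number of a turn by 0.08 rad. A row lasts 1/10 s, in which the tool goes at most 50 mm and 8.59 degrees, less where a joint would pass 70% of its speed; a pose out of reach is approached as far as the arm can. A call with a number of a shift or a turn outside -1 to 1 is refused whole. A call with a gripper value outside its range is refused whole. The fingers move at their own pace and stop on an object; "newtons" is the grip in N (left out, the last holds). Time passes only in rows, so rows that do not move let the fingers close. It gives the time, the measured TCP pose, the force, the opening and the grip force at its end, in the units of the state.
- bot.observe(): the state, without advancing time (a new reading comes with each control period).
- bot.grab_frame(name): name is "side" or "top"; returns a dict with "pixels" (400x640x3 uint8, red, green, blue), "fovy" (degrees; the focal length in pixels is half the picture's height over the tangent of half this angle, whatever the lens; pixels are square), "cx", "cy" (the principal point, pixels), "rvec" (rotation vector, rad) and "tvec" (3), from world to camera coordinates, as OpenCV has them. Camera axes: x right, y down, z forward; pixel columns grow to the right and rows downward; lengths in m; the calibration is good to about 2 mm. A picture is of the moment at which its call begins. There is no depth.
- bot.job_done(): hands the job in; it is judged then, once.
The state is a dict: "clock": time; "qpos": joint angles; "qd": joint speeds; "joint_efforts": joint torques, N m; "position": TCP position; "tool_rot": TCP orientation; "force": force on the tool from outside, world axes, zero at the start; "moment": the same for the moment, N m; "grip_width": finger opening in m; "finger_force": force on a finger pad.
Only numpy, scipy, OpenCV 4.12 (cv2) and the standard library are available. Lean on these libraries where they do the work, as an engineer would, in place of code of your own. Each camera call takes 0.05 s, during which the arm holds its last target. There are 200 camera calls.

## Working session

There is one attempt and no reset: what is moved stays moved. The work goes in short steps, Python scripts to look and compute and a tool call to move; the robot and the scene stay as the last step left them, time stands still between calls to the robot, and variables do not carry over. Pictures are saved under pics/ and viewed, at most 10 in all, crops included, and the job is handed in when it is done.

Besides the shell and the picture viewer there is one more tool, called after "Emit:" as name(argument=value, ...) on one line, values as JSON. jog_arm: Moves the arm, as the interface text tells. Shifts and turns lie within -1 to 1; 1 stands for 30 mm of shift or 0.08 rad of turn. Its arguments: {"type":"object","properties":{"motion":{"type":"array","items":{"type":"array","items":{"type":"number"}}},"newtons":{"type":"number"}},"required":["motion"]}

```bash
mkdir -p pics && cat > h.py <<'E'
import numpy as np, cv2
from workcell import bot
def grab(n,fn=None):
    f=bot.grab_frame(n); 
    if fn: cv2.imwrite(fn,np.ascontiguousarray(f['pixels'][:,:,::-1]))
    return f
def K(f):
    h=200/np.tan(np.radians(f['fovy'])/2); return np.array([[h,0,f['cx']],[0,h,f['cy']],[0,0,1.]])
def back(f,uv,z):
    R=cv2.Rodrigues(np.array(f['rvec'],float))[0]; t=np.array(f['tvec'],float).ravel()
    c=-R.T@t; d=R.T@np.linalg.inv(K(f))@np.array([uv[0],uv[1],1.]); return c+d*(z-c[2])/d[2]
def proj(f,p):
    return cv2.projectPoints(np.array(p,float).reshape(-1,3),np.array(f['rvec'],float),np.array(f['tvec'],float),K(f),None)[0].reshape(-1,2)
E
python3 - <<'E'
from h import *
for n in('top','side'):
    f=grab(n,f'pics/{n}0.png'); R=cv2.Rodrigues(np.array(f['rvec'],float))[0]
    print(n,f['fovy'],f['cx'],f['cy'],-R.T@np.array(f['tvec'],float).ravel(),R.tolist())
print(bot.observe())
E
```

```text
top 52.121925260072395 319.9050743172076 202.05239430652793 [0.3249091  0.05301047 1.26013862] [[0.01684410425522831, -0.9998569098738105, 0.001560746434779145], [-0.9792072479344364, -0.016811802266419318, -0.20216460841903516], [0.20216191962015495, 0.0018769875198040853, -0.9793503127958578]]
side 48.142306502364555 326.0507298891035 197.1526685481557 [ 0.04021499 -0.90928149  0.69946808] [[0.8749803452971012, -0.4840291723664236, 0.011187298245811328], [-0.2332045369324853, -0.44158876048425133, -0.8663804075393716], [0.4242935767813023, 0.7554568994405025, -0.49925928513135504]]
{'clock': 0.1, 'qpos': array([-1.21021998,  0.52193405, -0.03635298,  1.59993436,  0.02120843,
        1.0210901 , -0.11281554]), 'qd': array([-0.00016695, -0.00135279,  0.00170819,  0.00011196, -0.00010922,
       -0.00018341, -0.00037728]), 'joint_efforts': array([ 3.31240393e-03, -9.28484488e+01,  1.98421128e+00, -3.70536518e+01,
        1.81108428e-02,  5.34670689e-03,  9.17483391e-06]), 'position': array([0.26088233, 0.56762873, 0.23080164]), 'tool_rot': array([-3.14061400e+00,  6.22408051e-05,  2.71081608e+00]), 'force': array([-0.21994921, -0.23857245,  0.19376371]), 'moment': array([-0.02052567, -0.00391217,  0.00418593]), 'finger_force': 0.0, 'grip_width': 0.08554149738840021}
```

View pics/top0.png

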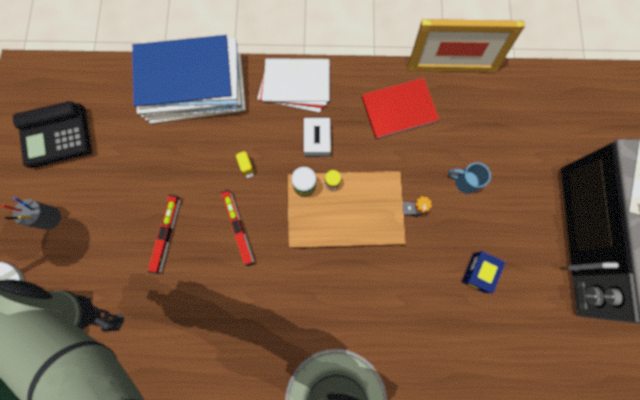

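View pics/side0.png

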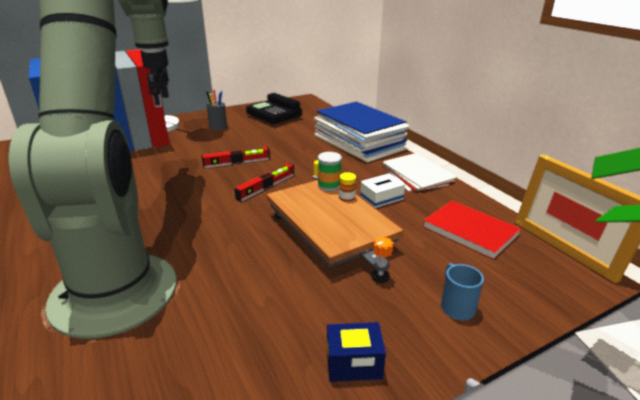

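The top view shows two red levels, at (165,234) and (238,228); the right one is nearer the base, with its vial towards the top of the picture. The shelf board is at about (346,209) and the knob at (424,205). The side view agrees.

```bash
python3 - <<'E'
from h import *
im=cv2.imread('pics/top0.png')
c=im[160:280,210:290]; d=im[160:260,280:440]
cv2.imwrite('pics/c1.png',np.hstack([cv2.resize(c,None,fx=4,fy=4,interpolation=cv2.INTER_CUBIC)]))
a=cv2.resize(c,(320,480),interpolation=cv2.INTER_CUBIC)
b=cv2.resize(im[165:255,280:400],(480,360)) 
b=cv2.resize(im[165:255,285:445],(480,270),interpolation=cv2.INTER_CUBIC)
o=np.zeros((480,800,3),np.uint8);o[:,:320]=a;o[:270,320:]=b;cv2.imwrite('pics/c1.png',o)
f=bot.grab_frame('top')
hsv=cv2.cvtColor(im,cv2.COLOR_BGR2HSV)
m=(((hsv[...,0]<6)|(hsv[...,0]>174))&(hsv[...,1]>190)&(hsv[...,2]>120)).astype(np.uint8)
m[:,:212]=0;m[:,265:]=0;m[:180]=0;m[275:]=0
p=np.argwhere(m)[:,::-1].astype(np.float32);print(cv2.minAreaRect(p),cv2.boxPoints(cv2.minAreaRect(p)).tolist())
m=((hsv[...,0]>9)&(hsv[...,0]<20)&(hsv[...,1]>120)&(hsv[...,2]>165)).astype(np.uint8)
n,l,s,ce=cv2.connectedComponentsWithStats(m)
for i in range(1,n):
    if s[i,4]>60:
        q=np.argwhere(l==i)[:,::-1].astype(np.float32);print(s[i],ce[i],cv2.boxPoints(cv2.minAreaRect(q)).tolist())
        if s[i,4]>3000:
            B=cv2.boxPoints(cv2.minAreaRect(q)); print('shelf',[back(f,x,.07).round(4).tolist() for x in B], back(f,B.mean(0),.07))
        else: print('knob?',back(f,ce[i],.105))
E
```

```text
((236.18138122558594, 227.10169982910156), (73.76016235351562, 8.10773754119873), 72.29956817626953) [[221.1063995361328, 193.20010375976562], [228.83030700683594, 190.73501586914062], [251.25636291503906, 261.0032958984375], [243.53245544433594, 263.4683837890625]]
[ 288  171  117   76 7463] [348.69208093 211.85662602] [[286.0192565917969, 173.6357879638672], [402.2156066894531, 170.1147003173828], [404.4339294433594, 243.32020568847656], [288.2375793457031, 246.84129333496094]]
shelf [[0.6563, 0.1589, 0.07], [0.6734, -0.1917, 0.07], [0.4521, -0.1929, 0.07], [0.4361, 0.145, 0.07]] [ 0.55243781 -0.02003325  0.07      ]
[416 196  16  16  85] [423.62352941 203.97647059] [[416.0, 196.0], [431.0, 196.0], [431.0, 211.0], [416.0, 211.0]]
knob? [ 0.56282793 -0.24379864  0.105     ]
```

View pics/c1.png

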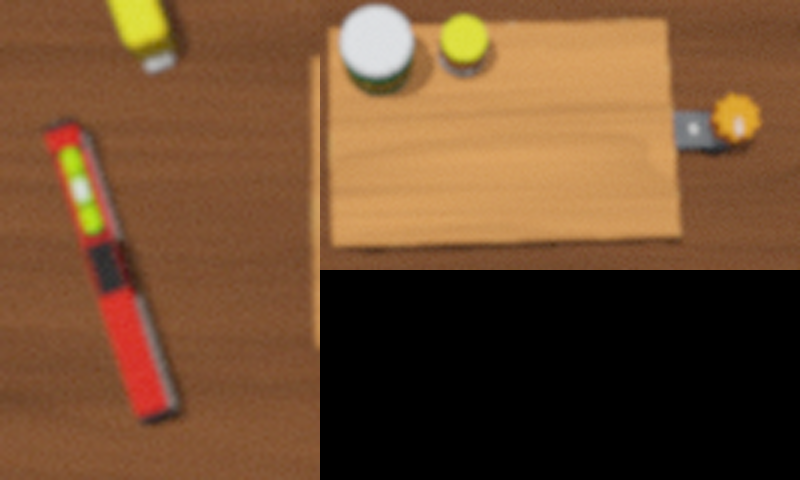

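The crop shows the level with grip centre at full-picture (237.3,226.8), its ends at about (226.3,192.5) and (248,263.3), and the vial on the far end. The board corners are near (288.3,174.3), (400.7,171.7), (405,243.7) and (289.3,247), and the knob is at (423.7,204).

```bash
python3 - <<'E'
from h import *
f=bot.grab_frame('top')
P=lambda u,v,z:back(f,(u,v),z).round(4)
e1=P(226.0,192.,.04);e2=P(248.3,263.5,.04);g=P(237.3,226.8,.04);v=P(230.2,207.5,.04)
print('lev',e1,e2,np.linalg.norm(e1-e2),(e1+e2)/2,g,v,np.arctan2(*(e1-e2)[[1,0]]))
C=[P(288.3,174.3,.072),P(400.7,171.7,.068),P(405,243.7,.068),P(289.3,247,.072)]
print(C,np.mean(C,0))
for i in range(4):d=C[(i+1)%4]-C[i];print(np.linalg.norm(d),np.arctan2(d[1],d[0]))
k=P(423.7,204,.105);print('knob',k,'tin',P(303.5,178,.165),'jar',P(333.7,178,.138))
c=np.mean(C,0);d=c-k;print(np.linalg.norm(d[:2]),np.arctan2(d[1],d[0]))
print('tape',P(243,160,.058),P(251,175,.0))
E
```

```text
lev [0.6033 0.3433 0.04  ] [0.3878 0.2637 0.04  ] 0.22973116897800347 [0.49555 0.3035  0.04   ] [0.4965 0.3025 0.04  ] [0.5552 0.3275 0.04  ] 0.3538287907949017
[array([0.6538, 0.1518, 0.072 ]), array([ 0.6689, -0.1874,  0.068 ]), array([ 0.4513, -0.1949,  0.068 ]), array([0.4356, 0.1418, 0.072 ])] [ 0.5524   -0.022175  0.07    ]
0.33955949405074803 -1.5263091888584628
0.21772921255541258 -3.1071393806344125
0.3370895726657827 1.6173916227616494
0.2184290273750264 0.045797468660723234
knob [ 0.5628 -0.244   0.105 ] tin [0.6182 0.1017 0.165 ] jar [0.6269 0.0172 0.138 ]
0.22206866196066477 1.6176458252042591
tape [0.7006 0.2933 0.058 ] [0.6693 0.2766 0.    ]
```

Emit:
jog_arm(motion=[[-0.9, -0.4, 0, 0, 1], [-0.9, -0.4, 0, 0, 1], [-0.9, -0.4, 0, 0, 1], [-0.9, -0.4, 0, 0, 1], [-0.9, -0.4, 0, 0, 1], [-0.9, -0.4, 0, 0, 1], [-0.9, -0.4, 0, 0, 1], [-0.9, -0.4, 0, 0, 1], [-0.9, -0.4, 0, 0, 1], [-0.9, -0.4, 0, 0, 1], [-0.9, -0.4, 0, 0, 1], [-0.9, -0.4, 0, 0, 1]])

```text
clock: 1.4
position: [0.4959, 0.3007, 0.2312]
tool_rot: [-3.141, -0.0, 2.711]
force: [-0.3, 0.2, 0.8]
grip_width: 0.0856
finger_force: 0.0
```

Emit:
jog_arm(motion=[[0, 0, 0.4, -1, 1], [0, 0, 0.4, -1, 1], [0, 0, 0.4, -1, 1], [0, 0, 0.4, -1, 1], [0, 0, 0.4, -1, 1], [0, 0, 0.4, -1, 1], [0, 0, 0.4, -1, 1], [0, 0, 0.4, -1, 1], [0, 0, 0.4, -1, 1], [0, 0, 0, -0.8, 1], [0, 0, 0, 0, 1], [0, 0, 0, 0, 1]])

```text
clock: 2.6
position: [0.4954, 0.3017, 0.1234]
tool_rot: [3.142, 0.0, -2.791]
force: [0.8, 0.1, 0.1]
grip_width: 0.0854
finger_force: 0.0
```

```bash
python3 - <<'E'
from h import *
grab('top','pics/t1.png');s=grab('side','pics/s1.png');a=cv2.imread('pics/t1.png')[170:280,190:300];b=cv2.imread('pics/s1.png')[120:220,200:330]
o=np.hstack([cv2.resize(a,(400,400),interpolation=2),cv2.resize(b,(400,308),interpolation=2) if 0 else cv2.copyMakeBorder(cv2.resize(b,(400,308),interpolation=2),0,92,0,0,0)])
cv2.imwrite('pics/c2.png',o);print(bot.observe())
E
```

```text
{'clock': 2.7, 'qpos': array([-0.53141347,  0.58847307, -0.16651024,  1.80798595,  0.13466208,
        0.75574537,  1.15372484]), 'qd': array([-0.00264252, -0.00194374,  0.00017267,  0.00044962,  0.00243995,
        0.00101   ,  0.0049942 ]), 'joint_efforts': array([ 2.24331273e-01, -9.12691140e+01, -8.69448949e-01, -2.94761235e+01,
        1.70155620e-02,  2.77090614e-03, -1.02874136e-02]), 'position': array([0.49536728, 0.30179412, 0.12351947]), 'tool_rot': array([ 3.14155794e+00,  3.44452364e-04, -2.79010546e+00]), 'force': array([-0.63386149,  0.58908458,  0.45350043]), 'moment': array([ 0.03660705, -0.00522778,  0.01457412]), 'finger_force': 0.0, 'grip_width': 0.0853737460169584}
```

View pics/c2.png

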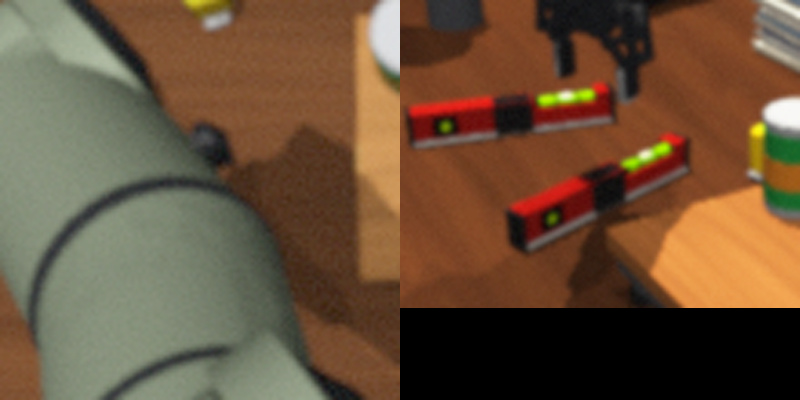

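The picture shows the open fingers above the two levels, consistent with the near level's grip. The top camera is blocked by the arm. Going down to grasp.

Emit:
jog_arm(motion=[[0, 0, 0.6, 0, 1], [0, 0, 0.6, 0, 1], [0, 0, 0.6, 0, 1], [0, 0, 0.6, 0, 1], [0, 0, 0.6, 0, 1], [0, 0, 0.5, 0, 1], [0, 0, 0.26, 0, 1], [0, 0, 0, 0, 1]])

```text
clock: 3.5
position: [0.4949, 0.3016, 0.0097]
tool_rot: [-3.141, -0.001, -2.789]
force: [0.6, 0.0, 0.2]
grip_width: 0.0853
finger_force: 0.0
```

Emit:
jog_arm(motion=[[0, 0, 0, 0, 0], [0, 0, 0, 0, 0], [0, 0, 0, 0, 0], [0, 0, 0, 0, 0], [0, 0, 0, 0, 0], [0, 0, 0, 0, 0], [0, 0, 0, 0, 0], [0, 0, 0, 0, 0]], newtons=50)

```text
clock: 4.3
position: [0.4955, 0.3022, 0.0112]
tool_rot: [3.141, 0.001, -2.788]
force: [-1.9, 0.1, 8.1]
grip_width: 0.0239
finger_force: 50.0
```

Emit:
jog_arm(motion=[[0, 0, -0.5, 0, 0], [0, 0, -0.8, 0, 0], [0, 0, -0.8, 0, 0], [0, 0, -0.8, 0, 0], [0, 0, -0.8, 0, 0], [0, 0, -0.8, 0, 0], [0, 0, -0.5, 0, 0], [0, 0, 0, 0, 0]])

```text
clock: 5.1
position: [0.496, 0.302, 0.1631]
tool_rot: [3.141, 0.003, -2.789]
force: [0.7, 0.9, -4.1]
grip_width: 0.0233
finger_force: 49.9
```

```bash
python3 - <<'E'
from h import *
s=grab('side','pics/s2.png');b=cv2.imread('pics/s2.png')[80:220,200:340]
cv2.imwrite('pics/c3.png',cv2.resize(b,(500,500),interpolation=2));o=bot.observe();print(o['position'],o['tool_rot'],o['force'],o['moment'])
E
```

```text
[0.49548336 0.30172317 0.16157633] [ 3.14130020e+00  1.56822721e-03 -2.78861935e+00] [ 0.20711503 -0.12185941 -4.19605528] [-0.06792967  0.05413654  0.01884054]
```

View pics/c3.png

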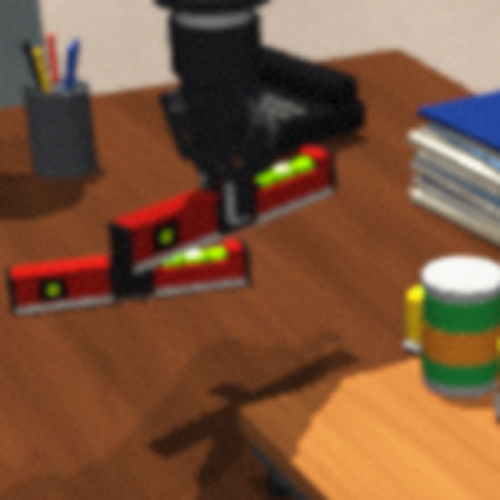

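The level hangs straight in the fingers, clear of the look-alike behind it. I'll turn it here and then carry it over the shelf.

Emit:
jog_arm(motion=[[0, 0, 0, 1, 0], [0, 0, 0, 1, 0], [0, 0, 0, 1, 0], [0, 0, 0, 1, 0], [0, 0, 0, 1, 0], [0, 0, 0, 1, 0], [0, 0, 0, 1, 0], [0, 0, 0, 1, 0], [0, 0, 0, 1, 0], [0, 0, 0, 1, 0], [0, 0, 0, 1, 0], [0, 0, 0, 1, 0]])

```text
clock: 6.35
position: [0.4947, 0.3013, 0.1594]
tool_rot: [-3.14, -0.0, 2.531]
force: [0.6, -0.3, -3.6]
grip_width: 0.0233
finger_force: 49.8
```

Emit:
jog_arm(motion=[[0, 0, 0, 1, 0], [0, 0, 0, 1, 0], [0, 0, 0, 1, 0], [0, 0, 0, 1, 0], [0, 0, 0, 1, 0], [0, 0, 0, 1, 0], [0, 0, 0, 1, 0], [0, 0, 0, 1, 0], [0, 0, 0, 1, 0], [0, 0, 0, 1, 0], [0, 0, 0, 1, 0], [0, 0, 0, 0.46, 0]])

```text
clock: 7.55
position: [0.4946, 0.3013, 0.1594]
tool_rot: [-3.14, 0.001, 1.615]
force: [-0.4, -0.6, -3.4]
grip_width: 0.0233
finger_force: 49.8
```

Emit:
jog_arm(motion=[[-0.9, -0.02, 0, 0, 0], [-0.9, -0.02, 0, 0, 0], [-0.9, -0.02, 0, 0, 0], [-0.9, -0.02, 0, 0, 0], [-0.9, -0.02, 0, 0, 0], [-0.9, -0.02, 0, 0, 0], [-0.9, -0.02, 0, 0, 0], [-0.9, -0.02, 0, 0, 0], [-0.9, -0.02, 0, 0, 0], [-0.9, -0.02, 0, 0, 0], [-0.9, -0.02, 0, 0, 0], [-0.9, -0.02, 0, 0, 0]])

```text
clock: 8.75
position: [0.5026, -0.0234, 0.1597]
tool_rot: [-3.14, 0.0, 1.618]
force: [-0.7, 0.3, -3.1]
grip_width: 0.0234
finger_force: 49.7
```

Emit:
jog_arm(motion=[[0, 0, 0.5, 0, 0], [0, 0, 0.5, 0, 0], [0, 0, 0.4, 0, 0], [0, 0, 0.4, 0, 0], [0, 0, 0.2, 0, 0], [0, 0, 0.1, 0, 0], [0, 0, 0, 0, 0], [0, 0, 0, 0, 0]])

```text
clock: 9.55
position: [0.5036, -0.0222, 0.0978]
tool_rot: [3.141, 0.0, 1.618]
force: [-0.5, 0.3, -2.8]
grip_width: 0.0229
finger_force: 49.8
```

Emit:
jog_arm(motion=[[0, 0, 0.15, 0, 0], [0, 0, 0.15, 0, 0], [0, 0, 0.1, 0, 0], [0, 0, 0.05, 0, 0], [0, 0, 0, 0, 0], [0, 0, 0, 0, 0]])

```text
clock: 10.15
position: [0.5034, -0.0223, 0.084]
tool_rot: [-3.142, 0.0, 1.618]
force: [0.1, -0.6, -2.9]
grip_width: 0.0234
finger_force: 49.8
```

Emit:
jog_arm(motion=[[0, 0, 0.04, 0, 0], [0, 0, 0.04, 0, 0], [0, 0, 0, 0, 0], [0, 0, 0, 0, 0]])

```text
clock: 10.55
position: [0.5033, -0.0223, 0.0816]
tool_rot: [-3.142, 0.0, 1.618]
force: [0.5, -1.0, -2.9]
grip_width: 0.023
finger_force: 49.8
```

Emit:
jog_arm(motion=[[0, 0, 0.04, 0, 0], [0, 0, 0, 0, 0], [0, 0, 0, 0, 0]])

```text
clock: 10.85
position: [0.5034, -0.0223, 0.0805]
tool_rot: [3.141, -0.0, 1.618]
force: [-0.5, -1.0, -0.9]
grip_width: 0.0235
finger_force: 50.1
```

Emit:
jog_arm(motion=[[0, 0, 0.02, 0, 0], [0, 0, 0, 0, 0.5], [0, 0, 0, 0, 1], [0, 0, 0, 0, 1], [0, 0, 0, 0, 1], [0, 0, 0, 0, 1], [0, 0, 0, 0, 1]])

```text
clock: 11.55
position: [0.5033, -0.0222, 0.0798]
tool_rot: [-3.142, -0.0, 1.618]
force: [0.3, 0.4, 0.4]
grip_width: 0.0853
finger_force: 0.0
```

Emit:
jog_arm(motion=[[0, 0, -0.3, 0, 1], [0, 0, -0.6, 0, 1], [0, 0, -0.8, 0, 1], [0, 0, -0.8, 0, 1], [0, 0, -0.8, 0, 1], [-0.9, 0, 0, 0, 1], [-0.9, 0, 0, 0, 1], [-0.9, 0, 0, 0, 1], [-0.9, 0, 0, 0, 1], [-0.9, 0, 0, 0, 1], [-0.9, 0, 0, 0, 1], [-0.9, 0, 0, 0, 1]])

```text
clock: 12.75
position: [0.5122, -0.2122, 0.1795]
tool_rot: [3.141, 0.0, 1.618]
force: [-0.6, 0.1, -0.3]
grip_width: 0.0858
finger_force: 0.0
```

```bash
python3 - <<'E'
from h import *
grab('top','pics/t4.png');s=grab('side','pics/s4.png');a=cv2.imread('pics/t4.png')[160:260,280:440];b=cv2.imread('pics/s4.png')[150:290,250:410]
o=np.hstack([cv2.copyMakeBorder(cv2.resize(a,(480,300),interpolation=2),0,50,0,0,0),cv2.resize(b,None,fx=2,fy=2.5,interpolation=2)])
cv2.imwrite('pics/c4.png',o);o=bot.observe();print(o['position'],o['tool_rot'],o['force'],o['qpos'])
E
```

```text
[ 0.51167822 -0.21475461  0.17958175] [3.14117673e+00 1.75735693e-03 1.61365225e+00] [-0.06528117  0.70993628  0.65396391] [ 0.02671256  0.50002887  0.36393541  1.85388141 -0.23178469  0.82810035
  0.55026242]
```

View pics/c4.png

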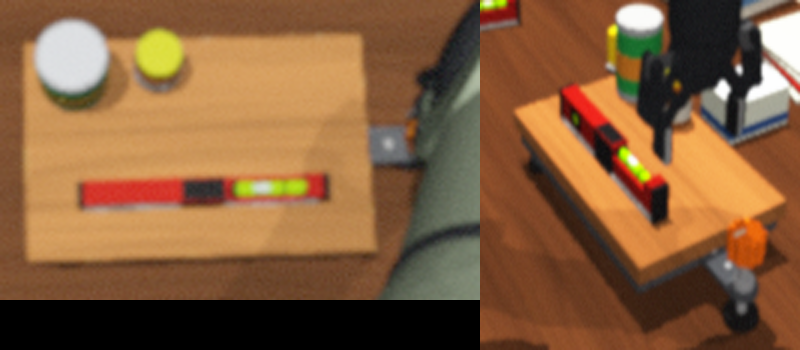

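The level lies along the board's clear half, with its vial towards the knob and in view of the top camera. The bubble is left of the vial middle, towards +y. Next I go over the knob and measure the bubble numerically.

Emit:
jog_arm(motion=[[-0.4, 0.55, 0, 0, 1], [-0.4, 0.55, 0, 0, 1], [-0.3, 0.55, 0, 0, 1], [0, 0, 0.2, -1, 1], [0, 0, 0.2, -1, 1], [0, 0, 0.2, -1, 1], [0, 0, 0.2, -1, 1], [0, 0, 0.2, -1, 1], [0, 0, 0, -1, 1], [0, 0, 0, -1, 1], [0, 0, 0, -1, 1], [0, 0, 0, -1, 1]])

```text
clock: 14.05
position: [0.5633, -0.2411, 0.1494]
tool_rot: [-3.141, 0.0, 2.342]
force: [-1.4, 0.4, -0.7]
grip_width: 0.0856
finger_force: 0.0
```

```bash
cat > bub.py <<'E'
from h import *
def meas(n=6):
    fs=[bot.grab_frame('top') for _ in range(n)]; f=fs[0]
    im=np.mean([x['pixels'].astype(np.float32) for x in fs],0)
    # rectified strip of level top (z=.11) along shelf y, 0.5 mm/px
    y=np.arange(-.15,.15,.0005); w=np.arange(-.03,.03,.0005)
    Y,W=np.meshgrid(y,w); c=np.array([.5034,-.0222]); a=1.617
    P=np.stack([c[0]-Y*np.cos(a)-W*np.sin(a)*-1, c[1]-Y*np.sin(a)+W*-np.cos(a), np.full_like(Y,.11)],-1)
    m=proj(f,P).reshape(Y.shape+(2,)).astype(np.float32)
    return cv2.remap(im,m[...,0],m[...,1],cv2.INTER_CUBIC),y,w
def bubble(n=6,fn=None):
    s,y,w=meas(n)
    g=s[...,1]-s[...,0]*.35   # green strong in vial and bubble
    r,gr,b=s[...,0],s[...,1],s[...,2]
    redrow=((r-gr)*(y[None]<.1)).sum(1); 
    vial=(gr-0.55*r)
    reg=(y>.02)&(y<.11)
    row=np.argmax(cv2.GaussianBlur(np.where(reg,vial,0).sum(1).reshape(-1,1),(1,9),0))
    G=vial[row-4:row+5].mean(0); B=b[row-4:row+5].mean(0)
    hi=np.percentile(G[reg],70); t=hi/2; idx=np.where((G>t)&reg)[0]; v0,v1=y[idx[0]],y[idx[-1]]
    base=np.percentile(B[idx],30); wgt=np.clip(B-base-.25*(B[idx].max()-base),0,None); wgt[:idx[0]]=0;wgt[idx[-1]:]=0
    bc=(wgt*y).sum()/wgt.sum()
    R=(r-gr-b*.3)[row-4:row+5].mean(0)
    if fn: cv2.imwrite(fn,cv2.cvtColor(np.clip(cv2.resize(s,None,fx=1.3,fy=2),0,255).astype(np.uint8),cv2.COLOR_RGB2BGR))
    print('row',w[row],'vial',v0,v1,'len',v1-v0,'mid',(v0+v1)/2,'bubble',bc,'offset mm',1e3*(bc-(v0+v1)/2))
    return G,B,y
if __name__=='__main__':
    G,B,y=bubble(6,'pics/b.png'); i=(y>.015)&(y<.115)
    print(G[i][::4].round().astype(int).tolist());print(B[i][::4].round().astype(int).tolist())
    o=bot.observe();print(o['position'],o['tool_rot'],o['qpos'][-1])
E
python3 bub.py
```

```text
row 2.7755575615628914e-17 vial 0.03150000000000017 0.09850000000000023 len 0.06700000000000006 mid 0.0650000000000002 bubble 0.05720464086164426 offset mm -7.7953591383559395
[21, 20, 4, -19, -36, -50, -33, 8, 58, 97, 111, 117, 120, 120, 120, 120, 117, 112, 107, 103, 101, 101, 102, 104, 108, 112, 116, 119, 120, 120, 116, 111, 110, 113, 118, 120, 121, 121, 121, 120, 110, 92, 54, 3, -37, -59, -67, -66, -63, -56]
[47, 48, 47, 46, 45, 38, 34, 36, 36, 38, 39, 35, 30, 30, 35, 57, 100, 143, 175, 197, 206, 208, 208, 199, 183, 150, 105, 67, 38, 25, 27, 28, 31, 31, 27, 28, 29, 29, 29, 29, 30, 34, 37, 39, 40, 42, 41, 38, 37, 37]
[ 0.56326233 -0.2414816   0.1489921 ] [-3.14150211e+00  4.13171083e-05  2.33619284e+00] 1.1725954653548016
```

View pics/b.png

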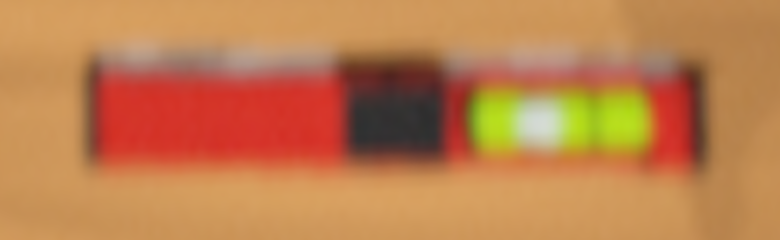

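The strip shows the bubble about 8 mm left of the middle of the vial. The vial measures 67 mm against 66 mm given, so the measurement holds. That takes about 1.6 rad clockwise.

Emit:
jog_arm(motion=[[-0.1, -0.09, 0.3, 0, 1], [0, 0, 0.5, 0, 1], [0, 0, 0.5, 0, 1], [0, 0, 0.5, 0, 1], [0, 0, 0.4, 0, 1], [0, 0, 0.15, 0, 1], [0, 0, 0, 0, 1], [0, 0, 0, 0, 1]])

```text
clock: 15.15
position: [0.5636, -0.2459, 0.0786]
tool_rot: [3.141, 0.001, 2.338]
force: [0.2, 0.7, 0.0]
grip_width: 0.0852
finger_force: 0.0
```

Emit:
jog_arm(motion=[[0, 0, 0, 0, 0], [0, 0, 0, 0, 0], [0, 0, 0, 0, 0], [0, 0, 0, 0, 0], [0, 0, 0, 0, 0], [0, 0, 0, 0, 0]], newtons=40)

```text
clock: 15.75
position: [0.5642, -0.2453, 0.0791]
tool_rot: [3.14, 0.001, 2.338]
force: [-0.2, 3.3, 7.9]
grip_width: 0.0428
finger_force: 39.6
```

Emit:
jog_arm(motion=[[0, 0, 0, 0.5, 0], [0, 0, 0, 1, 0], [0, 0, 0, 1, 0], [0, 0, 0, 1, 0], [0, 0, 0, 1, 0], [0, 0, 0, 1, 0], [0, 0, 0, 1, 0], [0, 0, 0, 1, 0], [0, 0, 0, 1, 0], [0, 0, 0, 1, 0], [0, 0, 0, 1, 0], [0, 0, 0, 1, 0]])

```text
clock: 16.95
position: [0.5638, -0.2454, 0.0791]
tool_rot: [3.141, -0.0, 1.415]
force: [-2.0, 3.6, 9.2]
grip_width: 0.043
finger_force: 39.9
```

Emit:
jog_arm(motion=[[0, 0, 0, 1, 0], [0, 0, 0, 1, 0], [0, 0, 0, 1, 0], [0, 0, 0, 1, 0], [0, 0, 0, 1, 0], [0, 0, 0, 0, 0], [0, 0, 0, 0, 0], [0, 0, 0, 0, 0], [0, 0, 0, 0, 0], [0, 0, 0, 0, 0], [0, 0, 0, 0, 0], [0, 0, 0, 0, 0]])

```text
clock: 18.15
position: [0.5637, -0.2454, 0.079]
tool_rot: [3.141, -0.001, 1.018]
force: [-3.9, 3.7, 10.9]
grip_width: 0.0431
finger_force: 40.3
```

Emit:
jog_arm(motion=[[0, 0, 0, 0, 0], [0, 0, 0, 0, 0], [0, 0, 0, 0, 0], [0, 0, 0, 0, 0], [0, 0, 0, 0, 0], [0, 0, 0, 0, 0], [0, 0, 0, 0, 0], [0, 0, 0, 0, 0]])

```text
clock: 18.95
position: [0.5637, -0.2454, 0.079]
tool_rot: [3.141, -0.001, 1.018]
force: [-3.6, 4.0, 10.6]
grip_width: 0.0428
finger_force: 40.3
```

```bash
python3 bub.py
```

```text
bub.py:19: RuntimeWarning: Mean of empty slice.
  G=vial[row-4:row+5].mean(0); B=b[row-4:row+5].mean(0)
  ret = um.true_divide(
Traceback (most recent call last):
  File "bub.py", line 28, in <module>
    G,B,y=bubble(6,'pics/b.png'); i=(y>.015)&(y<.115)
          ~~~~~~^^^^^^^^^^^^^^^^
  File "bub.py", line 20, in bubble
    hi=np.percentile(G[reg],70); t=hi/2; idx=np.where((G>t)&reg)[0]; v0,v1=y[idx[0]],y[idx[-1]]
                                                                             ~~~^^^
IndexError: index 0 is out of bounds for axis 0 with size 0
```

```bash
python3 - <<'E'
from h import *
grab('top','pics/t5.png');grab('side','pics/s5.png');a=cv2.imread('pics/t5.png')[120:320,260:460];b=cv2.imread('pics/s5.png')[150:290,270:410]
cv2.imwrite('pics/c5.png',np.hstack([cv2.resize(a,(400,400),interpolation=2),cv2.resize(b,(400,400),interpolation=2)]))
E
```

```text
(no output)
```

View pics/c5.png

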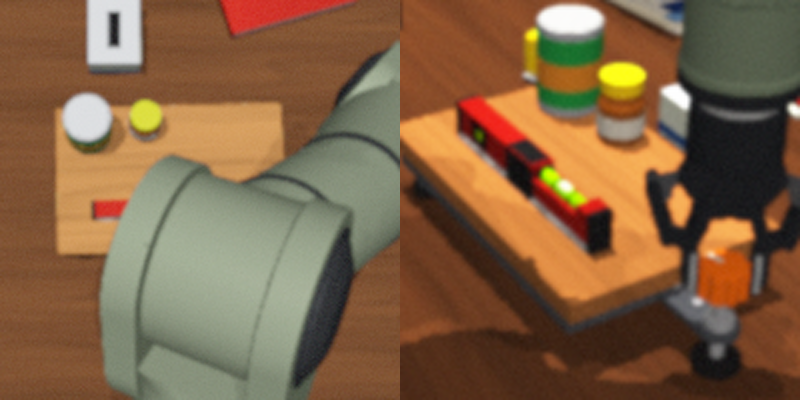

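The arm now hides the vial from the top camera, but the side camera sees it clearly with the bubble near its middle. I'll measure there and calibrate against the earlier side picture, where the offset was -8 mm.

```bash
cat > bs.py <<'E'
from h import *
def strip(f,im,z):
    y=np.arange(-.15,.15,.0005); w=np.arange(-.03,.03,.0005)
    Y,W=np.meshgrid(y,w); a=1.617
    P=np.stack([.5034-Y*np.cos(a)+W*np.sin(a), -.0222-Y*np.sin(a)-W*np.cos(a), np.full_like(Y,z)],-1)
    m=proj(f,P).reshape(Y.shape+(2,)).astype(np.float32)
    return cv2.remap(im,m[...,0],m[...,1],cv2.INTER_CUBIC),y,w
def ana(f,im,z=.11):
    s,y,w=strip(f,im.astype(np.float32),z); r,g,b=s[...,0],s[...,1],s[...,2]
    v=g-.55*r; reg=(y>.02)&(y<.11); ok=np.abs(w)<.02
    row=np.argmax(cv2.GaussianBlur(np.where(reg[None]&ok[:,None],v,0).sum(1).reshape(-1,1),(1,9),0))
    sl=slice(row-4,row+5); G=v[sl].mean(0);B=b[sl].mean(0)
    idx=np.where((G>np.percentile(G[reg],70)/2)&reg)[0]; v0,v1=y[idx[0]],y[idx[-1]]
    base=np.percentile(B[idx],30); q=np.clip(B-base-.25*(B[idx].max()-base),0,None); q[:idx[0]]=0;q[idx[-1]:]=0
    bc=(q*y).sum()/q.sum()
    print('row %.4f vial %.4f..%.4f len %.4f bubble %.4f offset mm %.2f'%(w[row],v0,v1,v1-v0,bc,1e3*(bc-(v0+v1)/2)))
    i=(y>.02)&(y<.11); return G[i][::6].astype(int).tolist(),B[i][::6].astype(int).tolist()
def live(cam='side',n=6):
    fs=[bot.grab_frame(cam) for _ in range(n)]
    return ana(fs[0],np.mean([x['pixels'].astype(np.float32) for x in fs],0))
E
python3 - <<'E'
from bs import *
f=bot.grab_frame('side'); print(ana(f,cv2.imread('pics/s4.png')[:,:,::-1]))
print(live())
E
```

```text
row -0.0080 vial 0.0405..0.1045 len 0.0640 bubble 0.0679 offset mm -4.61
([1, -8, -29, -50, -55, -42, 3, 85, 134, 147, 141, 138, 135, 129, 119, 114, 114, 115, 120, 126, 134, 140, 143, 142, 142, 142, 137, 132, 88, 0], [38, 37, 35, 29, 25, 19, 15, 9, 0, -1, 0, 3, 45, 126, 198, 230, 230, 233, 193, 121, 37, -2, -2, 0, 0, 0, 0, -1, 9, 20])
row -0.0065 vial 0.0390..0.1020 len 0.0630 bubble 0.0731 offset mm 2.59
([1, -14, -34, -50, -52, -19, 47, 119, 145, 140, 137, 136, 139, 139, 132, 123, 116, 114, 114, 114, 121, 132, 140, 142, 145, 140, 134, 91, 13, -59], [38, 36, 32, 25, 19, 15, 11, 4, 0, 0, 0, 0, -1, 13, 63, 133, 192, 221, 222, 212, 161, 86, 21, 0, -1, 0, -1, 7, 20, 25])
```

The side camera reads about 3.3 mm too high against the top camera, so the true offset is about -1 mm. I'll turn 0.2 rad more, let go, lift, and check with the top camera.

Emit:
jog_arm(motion=[[0, 0, 0, 0.5, 0], [0, 0, 0, 1, 0], [0, 0, 0, 0.8, 0], [0, 0, 0, 0.2, 0], [0, 0, 0, 0, 0], [0, 0, 0, 0, 0], [0, 0, 0, 0, 0.5], [0, 0, 0, 0, 1], [0, 0, 0, 0, 1], [0, 0, 0, 0, 1], [0, 0, 0, 0, 1], [0, 0, 0, 0, 1]])

```text
clock: 20.9
position: [0.5634, -0.2457, 0.0783]
tool_rot: [-3.142, 0.0, 0.818]
force: [-1.1, 0.1, -0.0]
grip_width: 0.0856
finger_force: 0.0
```

Emit:
jog_arm(motion=[[0, 0, -0.5, 0, 1], [0, 0, -0.7, 0, 1], [0, 0, -0.8, 0, 1], [0, 0, -0.8, -1, 1], [0, 0, -0.6, -1, 1], [0, 0, 0, -1, 1], [0, 0, 0, -1, 1], [0, 0, 0, -1, 1], [0, 0, 0, -1, 1], [0, 0, 0, -1, 1], [0, 0, 0, -1, 1], [0, 0, 0, -1, 1]])

```text
clock: 22.1
position: [0.5634, -0.246, 0.1815]
tool_rot: [3.141, 0.001, 1.541]
force: [0.3, 0.2, 0.1]
grip_width: 0.0856
finger_force: 0.0
```

```bash
python3 - <<'E'
from bs import *
for c in('top','side'):
    try: live(c)
    except Exception as e: print(c,e)
o=bot.observe();print(o['clock'],o['position'],o['tool_rot'],o['qpos'])
E
```

```text
row 0.0005 vial 0.0305..0.0985 len 0.0680 bubble 0.0645 offset mm -0.02
row -0.0070 vial 0.0395..0.1015 len 0.0620 bubble 0.0739 offset mm 3.44
22.7 [ 0.56339482 -0.24564877  0.18029764] [-3.14147770e+00  5.79154911e-05  1.53770109e+00] [ 0.02585472  0.60224929  0.43349819  1.69504302 -0.3055606   0.91195044
  0.54794   ]
```

The top camera reads a bubble offset of 0.0 mm with the level untouched. Now I shut the fingers and go above the grip.

Emit:
jog_arm(motion=[[0, 0, 0, -1, 0], [0.75, -0.166, 0, 0, 0], [0.75, -0.166, 0, 0, 0], [0.75, -0.166, 0, 0, 0], [0.75, -0.166, 0, 0, 0], [0.75, -0.166, 0, 0, 0], [0.75, -0.166, 0, 0, 0], [0.75, -0.166, 0, 0, 0], [0.75, -0.166, 0, 0, 0], [0.75, -0.166, 0, 0, 0], [0.75, -0.166, 0, 0, 0], [0, 0, 0, 0, 0]])

```text
clock: 23.9
position: [0.5026, -0.0205, 0.1802]
tool_rot: [-3.141, -0.001, 1.621]
force: [0.2, -0.4, -0.2]
grip_width: -0.0001
finger_force: 0.0
```

Emit:
jog_arm(motion=[[0, 0, 0.4, 0, 0], [0, 0, 0.6, 0, 0], [0, 0, 0.5, 0, 0], [0, 0, 0.4, 0, 0], [0, 0, 0.1, 0, 0], [0, 0, 0, 0, 0], [0, 0, 0, 0, 0]])

```text
clock: 24.6
position: [0.5033, -0.0236, 0.1207]
tool_rot: [3.141, 0.0, 1.618]
force: [-0.5, -0.2, -0.8]
grip_width: 0.0001
finger_force: 0.0
```

Emit:
jog_arm(motion=[[0, 0, 0.1, 0, 0], [0, 0, 0.1, 0, 0], [0, 0, 0.1, 0, 0], [0, 0, 0.04, 0, 0], [0, 0, 0, 0, 0], [0, 0, 0, 0, 0]])

```text
clock: 25.2
position: [0.5031, -0.0233, 0.1101]
tool_rot: [-3.142, 0.0, 1.618]
force: [-0.0, 0.4, 0.6]
grip_width: -0.0001
finger_force: 0.4
```

Emit:
jog_arm(motion=[[0, 0, 0.03, 0, 0], [0, 0, 0.02, 0, 0], [0, 0, 0, 0, 0], [0, 0, 0, 0, 0]])

```text
clock: 25.6
position: [0.5033, -0.0233, 0.1099]
tool_rot: [3.141, -0.001, 1.618]
force: [-9.9, 1.5, 36.6]
grip_width: 0.0001
finger_force: 18.3
```

Emit:
jog_arm(motion=[[0, 0, -0.02, 0, 0], [0, 0, 0, 0, 0], [0, 0, 0, 0, 0], [0, 0, 0, 0, 0], [0, 0, 0, 0, 0], [0, 0, 0, 0, 0], [0, 0, 0, 0, 0], [0, 0, 0, 0, 0], [0, 0, 0, 0, 0], [0, 0, 0, 0, 0], [0, 0, 0, 0, 0], [0, 0, 0, 0, 0]])

```text
clock: 26.8
position: [0.5032, -0.0233, 0.11]
tool_rot: [3.141, -0.0, 1.618]
force: [-6.0, 0.5, 21.6]
grip_width: 0.0
finger_force: 11.1
```

```bash
python3 - <<'E'
from bs import *
for c in('top','side','side'):
    try: live(c,10)
    except Exception as e: print(c,e)
o=bot.observe();print(o['clock'],o['position'],o['tool_rot'],o['force'])
a=grab('side','pics/s6.png')['pixels'][150:290,270:410,::-1];cv2.imwrite('pics/c6.png',cv2.resize(np.ascontiguousarray(a),(500,500),interpolation=2))
E
```

```text
row 0.0175 vial 0.0200..0.1095 len 0.0895 bubble 0.1067 offset mm 41.96
row -0.0065 vial 0.0415..0.1010 len 0.0595 bubble 0.0739 offset mm 2.65
row -0.0065 vial 0.0415..0.1010 len 0.0595 bubble 0.0739 offset mm 2.65
28.3 [ 0.50318401 -0.02330072  0.10996275] [ 3.14102994e+00 -4.55134548e-04  1.61779152e+00] [-5.31719918  0.9675453  22.87162545]
```

View pics/c6.png

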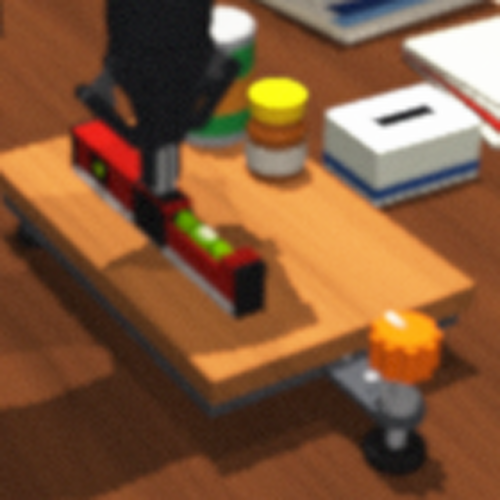

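The fingertips stand on the rubber grip and press with about 22 N. The bubble is still mid-vial at (205,233); its measured place of 0.0739 m is the same as before the press.

```bash
python3 -c "
from workcell import bot
print(bot.job_done())"
```

```text
the job is handed in; nothing more can be done
None
```

I laid the level on the shelf, turned the knob until the bubble was centred, and handed the job in at about 28 s with the fingertips pressing the grip at about 22 N; no verdict came back.

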